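# Latch the sprung jaw open, slide the board in, trip the catch to clamp it

## Task

Clamp the waiting circuit board in the spring-jaw board holder using fingertips only, picking nothing up. Push the jaw back by its upright tab until the catch drops, and let it return so that it rests held half open on the catch; then gently push the board along the bed until it meets the end stop, and press the catch's thumb pad so that the jaw springs onto the board. Leave the two capacitor cans standing where they are.

Things in the scene. Friction and masses are not known exactly. Their poses are not given: they have to be found in the camera images.
- holder: Fixed bench-top board holder: grey housing with an aluminium bed on top, bed surface 45 mm above the bench. Origin on the bench below the middle of the clamped board; housing spans x -33..73, y -118..86 mm. x: direction in which the jaw is pushed open (roughly away from the robot); y: direction in which the board is pushed in (roughly to the robot's left).
- end_stop (a point): Face of the black end stop (12 mm high) at holder x = 0, y = 35 mm, 5 mm above the bed. The fixed jaw (13 mm high) has its face at holder x = -22.5 mm, y -12..30. Two black rails 6 mm high guide the board at y < -22 mm, inner faces at x = -24 and 25.5 mm; the bed between them is bare and ends at y = -117 mm.
- jaw (a joint): Travel in m of the sprung jaw along holder +x: 0 at rest (too narrow for the board), 0.026 hard stop. Push: 5 N at 0, 9 N at 0.016, 12 N fully back, up to 4 N more while the catch rides over its lug (0.002 to 0.010). Once past about 0.018 the catch drops by itself; on release the jaw returns to 0.016 and stays there, half open. Clamped on the board it reads 0.010.
- tab (a point): Middle of the pushed face (facing the robot, smaller holder x) of the upright aluminium tab on the jaw, 85 mm above the bench; moves with the jaw. Tab 30 mm wide along y, 5 mm thick, free from 62 to 105 mm above the bench, its rolled top edge standing out 1 mm. The jaw in front of it is 60 mm high; the catch's nose lies 34 mm to its +y side.
- thumb_pad (a point): Middle of the top of the catch's ribbed black thumb pad (22 x 23 mm, about 77 mm above the bench). Pressing it straight down 6 to 9 mm with about 5 N lifts the nose and frees the jaw; at 11 mm it meets its stop. After the release the pad may stay partly down.
- catch (a joint): Angle in rad of the rocking catch: 0 = nose down (pad up); the jaw is freed at about 0.25, stop at 0.45.
- board: The loose green circuit board (45 x 70 mm, 8 mm thick over its body, white connectors to 11 mm, 45 g), lying on the bed between the rails, long side along the holder's y, up to 35 mm outside the jaws. Origin at the middle of its underside; y along the 70 mm, its outer end is the one of smaller holder y.
- board_mid (a point): Middle of that board, 4 mm above the bed. Home at the end stop when it is at holder x about 0, y = 0 (its ends 35 mm either way).
- can_1: Loose black capacitor can, 18 mm across, 28 mm tall, standing on the parts mat on the housing behind the loading bed; origin under its middle. To be left alone.
- can_2: A second such can, next to the first. To be left alone.
- lamp_post (a point): A point 300 mm up the black post of the magnifier lamp (post 25 mm square and 540 mm tall on a round foot 110 mm across), which stands between the robot's start and the holder. From its top the lamp's arm runs on away from the robot. Pass it on the robot's side.
Not all that is in view belongs to the job. Leave any black look-alike of the board alone.

How it is judged:
By the outcome, as a careful person would: the job done as asked, in the order asked, and still so for the second after the job is handed in, with the robot touching nothing.
It also fails if it takes over 54 s, if anything falls off the work surface, if the arm or the gripper's body presses on something with over 40 N, if the wrist force passes 120 N, or if a joint passes its speed limit or range.

## Robot

A 6-joint arm with a two-finger parallel gripper is mounted at the origin on a cart in front of the work surface, level with it; the furniture and walls round the work are solid. World frame = base frame: x ahead of the robot, y to its left, z up, the work surface at z = 0. Lengths are in m, angles in rad, forces in N, time in s.
With the tool pointing down it reaches from about 0.375 to 0.925 m from the base axis. Payload 5.7 kg.
Tool frame: the origin (TCP) lies between the finger pads; the fingertips stand 22 mm ahead of it and the grasp point (between the pads) lies 3 mm ahead of it; z points along the fingers, y is the line along which they close (so a half turn about z gives the same grasp; the last joint's range is limited). The gripper opens to 85 mm and grips with 20 to 120 N. Pads are 22 mm wide; open, the fingers measure 114 mm over their backs; the gripper's body (76 mm by 85 mm) begins 54 mm behind the grasp point. The pads swing forward as they close: fully open they stand 13 mm farther back than shut.
Start: joints at [1.02, 0.359, 1.51, -0, 1.272, -0.115], TCP at [0.253, 0.544, 0.253] pointing down, gripper open.
Joint ranges: [-2.97, 2.97], [-1.01, 2.36], [0.21, 2.38], [-0.96, 4.11], [0.2, 2.71], [-2.98, 2.98]. Speed limits (rad/s): [2.39, 2.39, 3.14, 3.14, 3.14, 3.14].

## Interface

Orientations are given as a rotation vector (axis times angle).
In Python, from rig import env gives the robot as it stands.
- The arm moves only by the tool move_arm, never from a script. Its argument "commands" is a list of rows, each an object of numbers: "dx", "dy", "dz": the shift along the tool's x, y, z in mm; "twist": the turn about the tool's z in degrees. A call has 1 to 8 rows; each row is the pose to reach, as a shift and turn from the pose commanded when the call began, along the tool's axes at that moment; what a row does not reach only later rows make up. A row lasts 1/10 s, in which the tool goes at most 50 mm and 8.59 degrees, less where a joint would pass 70% of its speed; a pose out of reach is approached as far as the arm can. A call with a gripper value outside its range is refused whole. "gripper" is the closure, from 0 (fully open) to 1 (shut), set as the call begins (left out, the last holds). The fingers move at their own pace and stop on an object; the grip force is fixed at half the most. Time passes only in rows, so rows that repeat a pose let the fingers close. It gives the time, the measured TCP pose, the force, the opening and the grip force at its end, in the units of the state.
- env.observe(): the state, without advancing time (a new reading comes with each control period).
- env.read_camera(name): name is "side" or "top" or "wrist"; returns a dict with "frame" (384x512x3 uint8, red, green, blue), "range_z" (384x512 float32, m along the optical axis (not along the pixel's ray), 0 where there is no reading), "mtx" (3x3 intrinsics, pixels), "rvec" (rotation vector, rad) and "tvec" (3), from world to camera coordinates, as OpenCV has them. Camera axes: x right, y down, z forward; pixel columns grow to the right and rows downward; lengths in m; the calibration is good to about 2 mm. The wrist camera is an equidistant fisheye: a pixel r from the principal point sees the ray r / f radians off the axis. A picture is of the moment at which its call begins.
- env.sign_off(): hands the job in; it is judged then, once.
Trained networks look in the newest picture that a camera, given by its name, has taken for a name from the list of things; names that differ only in an ending like _2 or _b are one class to them, and where a whole thing is asked for, a point or a joint stands for the part that bears it (a point fixed in the world has none). Each returns a list of dicts, best first, with "p" (0 to 1); they miss things now and then, are a little off and sometimes report something else, mostly with a low value. They report only what shows in the picture. A call takes as long as a camera call. They do not tell look-alikes from the thing itself.
- env.boxes_of(camera, thing): "xy" ([column, row] as shares, 0 to 1, of the picture: columns of its width, rows of its height, amid what is visible of it).
- env.silhouettes(camera, thing): "pixels" (384x512 bool, what is visible of it) and "xy" ([column, row] as shares, 0 to 1, of the picture: columns of its width, rows of its height, amid what is visible of it).
The state is a dict: "time_s": time; "q": joint angles; "joint_velocities": joint speeds; "tau": joint torques, N m; "ee_pos": TCP position; "orientation": TCP orientation; "wrist_force": force on the tool from outside, world axes, zero at the start; "ft_torque": the same for the moment, N m; "opening": finger opening in m; "grip_force": force on a finger pad.
Only numpy, scipy, OpenCV 4.12 (cv2) and the standard library are available. Lean on these libraries where they do the work, as an engineer would, in place of code of your own. Each camera call takes 0.05 s, during which the arm holds its last target. There are 200 camera calls.

## Working session

There is one attempt and no reset: what is moved stays moved. The work goes in short steps, Python scripts to look and compute and a tool call to move; the robot and the scene stay as the last step left them, time stands still between calls to the robot, and variables do not carry over. Pictures are saved under pics/ and viewed, at most 10 in all, crops included, and the job is handed in when it is done.

Besides the shell and the picture viewer there is one more tool, called after "Request:" as a command line: name --argument value ..., lists and objects as JSON in quotes. move_arm: Moves the arm, as the interface text tells. Its arguments: {"type":"object","properties":{"commands":{"type":"array","items":{"type":"object","properties":{"dx":{"type":"number"},"dy":{"type":"number"},"dz":{"type":"number"},"twist":{"type":"number"}}}},"gripper":{"type":"number"}},"required":["commands"]}

```bash
mkdir -p pics; cat > h.py <<'E'
import numpy as np, cv2
from rig import env
from scipy.spatial.transform import Rotation as R
def cam(n):
    c=env.read_camera(n); c['R']=R.from_rotvec(np.ravel(c['rvec'])).as_matrix(); c['t']=np.ravel(c['tvec']); return c
def pts(c,uv,z=None):
    uv=np.atleast_2d(uv).astype(float);K=c['mtx']
    if z is None: z=c['range_z'][uv[:,1].astype(int),uv[:,0].astype(int)]
    p=np.c_[(uv[:,0]-K[0,2])/K[0,0]*z,(uv[:,1]-K[1,2])/K[1,1]*z,z]
    return (p-c['t'])@c['R']
def cloud(c):
    v,u=np.mgrid[:384,:512]
    return pts(c,np.c_[u.ravel(),v.ravel()]).reshape(384,512,3)
def proj(c,P):
    p=np.atleast_2d(P)@c['R'].T+c['t'];K=c['mtx']
    return np.c_[p[:,0]/p[:,2]*K[0,0]+K[0,2],p[:,1]/p[:,2]*K[1,1]+K[1,2]]
E
python3 - <<'E'
from h import *
ims=[]
for n in ('top','side'):
    c=cam(n); ims.append(c['frame']); np.savez(n+'.npz',**c)
    P=cloud(c)
    for t in ('holder','tab','thumb_pad','catch','jaw','board','can_1','lamp_post','end_stop'):
        for d in env.silhouettes(n,t)[:3]:
            m=d['pixels']&(c['range_z']>0)
            print(n,t,round(d['p'],2),(np.array(d['xy'])*[512,384]).round(0),P[m].mean(0).round(3) if m.any() else '',P[m].max(0).round(3) if m.any() else '',m.sum())
cv2.imwrite('pics/a.png',cv2.resize(ims[0][...,::-1],(800,600)));cv2.imwrite('pics/b.png',cv2.resize(ims[1][...,::-1],(800,600)))
s=env.observe();print(s['time_s'],s['ee_pos'],R.from_rotvec(s['orientation']).as_matrix().round(3))
E
```

```text
top holder 0.82 [205. 224.] [0.434 0.326 0.049] [0.485 0.432 0.109] 2523
top tab 0.75 [203. 225.] [0.438 0.337 0.07 ] [0.449 0.362 0.109] 154
top thumb_pad 0.54 [178. 221.] [0.451 0.406 0.077] [0.461 0.418 0.084] 71
top catch 0.67 [229. 230.] [0.415 0.267 0.048] [0.436 0.302 0.059] 445
top jaw 0.55 [205. 223.] [0.439 0.336 0.07 ] [0.449 0.362 0.109] 153
top jaw 0.25 [176. 215.] [0.453 0.399 0.077] [0.461 0.418 0.084] 84
top board 0.85 [232. 234.] [0.414 0.268 0.048] [0.436 0.302 0.059] 430
top board 0.63 [350. 161.] [ 0.62  -0.056  0.011] [0.651 0.078 0.628] 268
top can_1 0.56 [176. 214.] [0.453 0.398 0.07 ] [0.464 0.437 0.084] 135
top can_1 0.46 [221. 209.] [0.472 0.285 0.072] [0.478 0.292 0.076] 31Traceback (most recent call last):
  File "<stdin>", line 7, in <module>
ValueError: it knows: board, board_mid, can, catch, end_stop, holder, jaw, tab, thumb_pad
```

```bash
python3 - <<'E'
from h import *
for n in ('top','side','wrist'):
    c=cam(n); np.savez(n+'.npz',**c)
    if n=='top':
        x0,y0,x1,y1=140,180,260,270
        cv2.imwrite('pics/crop.png',cv2.resize(c['frame'][y0:y1,x0:x1,::-1],(800,600),interpolation=cv2.INTER_CUBIC))
    cv2.imwrite('pics/%s.png'%n,cv2.resize(c['frame'][...,::-1],(800,600)))
    if n=='wrist': continue
    P=cloud(c)
    for t in ('holder','tab','thumb_pad','board','can','end_stop'):
        for d in env.silhouettes(n,t)[:3] if n=='side' else []:
            m=d['pixels']&(c['range_z']>0)
            print(n,t,round(d['p'],2),(np.array(d['xy'])*[512,384]).round(0),P[m].mean(0).round(3) if m.any() else '',P[m].max(0).round(3) if m.any() else '',m.sum())
s=env.observe();print(s['time_s'],s['ee_pos'],R.from_rotvec(s['orientation']).as_matrix().round(3))
E
```

```text
side holder 0.68 [291. 285.] [0.439 0.372 0.043] [0.49  0.425 0.106] 3009
side holder 0.49 [281. 281.] [0.456 0.398 0.076] [0.466 0.422 0.078] 119
side tab 0.33 [283. 262.] [0.443 0.331 0.07 ] [0.454 0.366 0.107] 223
side thumb_pad 0.43 [281. 279.] [0.455 0.4   0.076] [0.466 0.422 0.078] 121
side board 0.85 [293. 256.] [0.415 0.271 0.048] [0.436 0.303 0.058] 263
side can 0.68 [273. 252.] [0.475 0.294 0.064] [0.481 0.299 0.073] 58
side can 0.4 [270. 246.] [0.47  0.258 0.068] [0.477 0.282 0.073] 48
side end_stop 0.79 [290. 283.] [0.438 0.369 0.043] [0.491 0.425 0.107] 3022
0.85 [0.2532433  0.54387797 0.2532409 ] [[-0.907  0.422 -0.   ]
 [ 0.422  0.907 -0.   ]
 [ 0.    -0.    -1.   ]]
```

View pics/top.png

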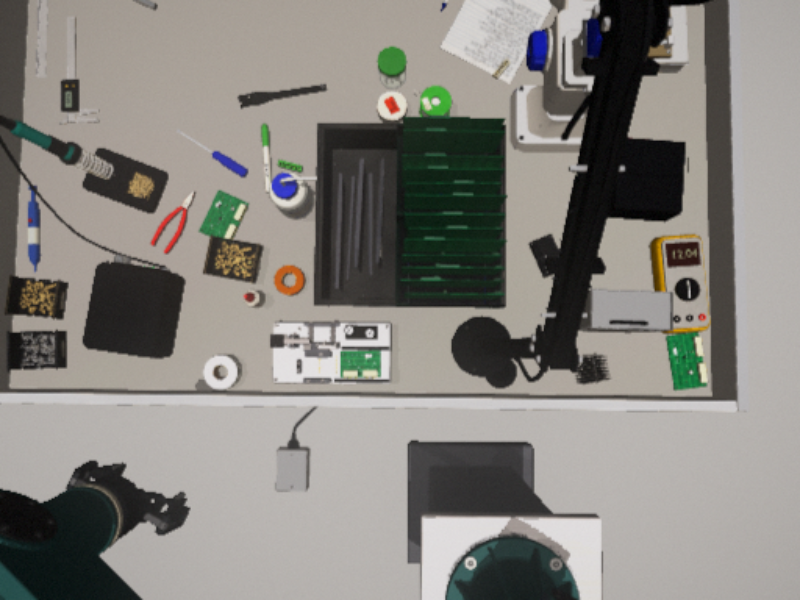

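View pics/side.png

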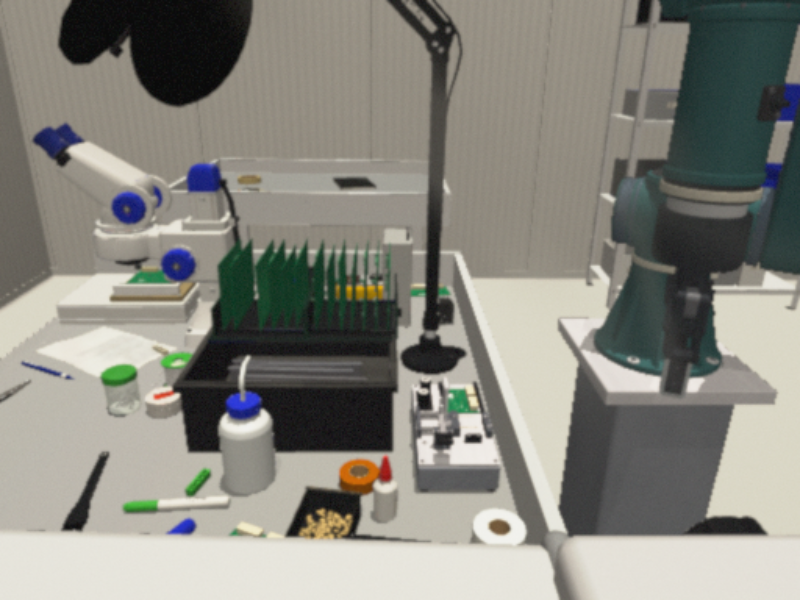

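View pics/crop.png

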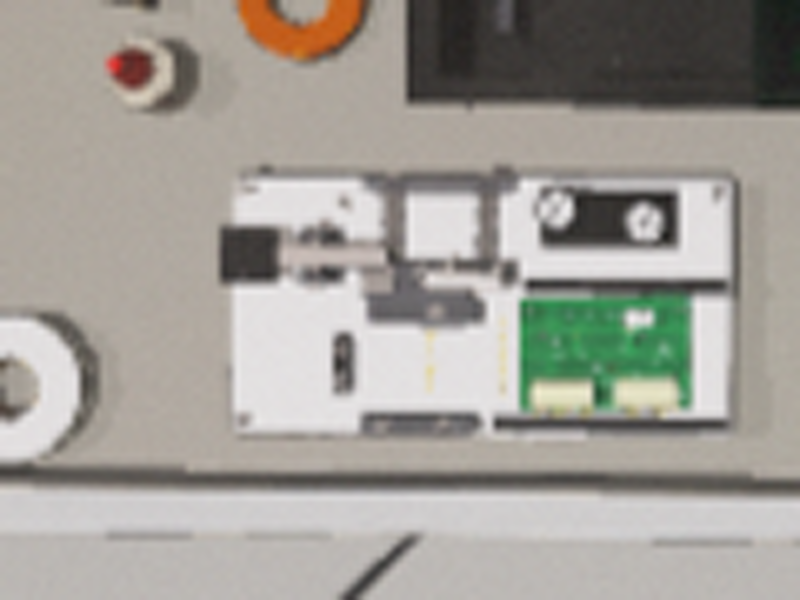

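The top crop shows the holder with the green board between the rails (crop 605,355; top 362,362). The jaw and tab are at crop (440,290), the black thumb pad at (250,255), and the cans at (555,208) and (645,222).

Things that could be taken for the board, in top-picture pixels:
- green boards at (223,215) and (687,360)
- a black piece at (545,255)
- boards in the rack at (450,210)

I choose the one lying on the holder bed.

```bash
python3 - <<'E'
from h import *
for n in ('top','side'):
    c=dict(np.load(n+'.npz')); P=cloud(c); rz=c['range_z']>0
    X=P[rz]
    box=(X[:,0]>.33)&(X[:,0]<.53)&(X[:,1]>.19)&(X[:,1]<.46)
    b=X[box&(X[:,2]>.038)&(X[:,2]<.052)]
    r=cv2.minAreaRect((b[:,:2]*1000).astype(np.float32)); print(n,'bed',r,np.median(b[:,2]), cv2.boxPoints(r).round(1).tolist())
    F=c['frame'].astype(int)
    g=rz&(F[...,1]>F[...,0]+25)&(F[...,1]>F[...,2]+5)&(P[...,0]>.37)&(P[...,0]<.5)&(P[...,1]>.2)&(P[...,1]<.45)&(P[...,2]>.035)
    r=cv2.minAreaRect((P[g][:,:2]*1000).astype(np.float32)); print('board green',r,np.percentile(P[g],[2,98],axis=0).round(4).tolist())
    t=X[box&(X[:,2]>.085)&(X[:,2]<.12)]; print('tab',np.percentile(t,[0,5,50,95,100],axis=0).round(4).tolist(),len(t))
    for zz in (.096,):
        tt=t[t[:,2]>zz]; print(np.c_[tt].round(3)[:40].tolist())
    p=X[box&(X[:,1]>.375)&(X[:,2]>.066)]; print('pad',np.percentile(p,[0,5,50,95,100],axis=0).round(4).tolist())
    l=X[(X[:,0]>.25)&(X[:,0]<.6)&(X[:,1]>-.05)&(X[:,1]<.2)&(X[:,2]>.15)&(X[:,2]<.45)]
    if len(l): print('lamp',np.percentile(l,[1,50,99],axis=0).round(3).tolist())
    l=X[(X[:,0]>.3)&(X[:,0]<.38)&(X[:,1]>.1)&(X[:,1]<.5)]; print('lip',np.percentile(l,[1,50,99],axis=0).round(3).tolist())
E
```

```text
top bed ((445.6022033691406, 326.134765625), (167.0689239501953, 265.4493713378906), 0.04721999168395996) 0.045234847286947294 [[362.0, 458.79998779296875], [362.20001220703125, 193.3000030517578], [529.2000122070312, 193.5], [529.0, 458.8999938964844]]
board green ((415.79595947265625, 268.062744140625), (45.78809356689453, 67.92041015625), 0.7698993682861328) [[0.3957, 0.2342, 0.0424], [0.4388, 0.3017, 0.051]]
tab [[0.3452, 0.1906, 0.085], [0.3482, 0.201, 0.0852], [0.5127, 0.2839, 0.1106], [0.5251, 0.4259, 0.117], [0.5297, 0.4599, 0.1195]] 537
[[0.528, 0.34, 0.113], [0.528, 0.338, 0.112], [0.527, 0.334, 0.119], [0.527, 0.332, 0.116], [0.528, 0.33, 0.115], [0.528, 0.328, 0.105], [0.529, 0.208, 0.117], [0.529, 0.205, 0.117], [0.528, 0.202, 0.119], [0.529, 0.2, 0.116], [0.529, 0.197, 0.116], [0.529, 0.195, 0.118], [0.525, 0.34, 0.111], [0.525, 0.338, 0.11], [0.525, 0.335, 0.112], [0.525, 0.332, 0.113], [0.525, 0.33, 0.113], [0.526, 0.328, 0.105], [0.526, 0.208, 0.118], [0.526, 0.205, 0.115], [0.526, 0.2, 0.118], [0.526, 0.197, 0.118], [0.526, 0.195, 0.119], [0.522, 0.34, 0.116], [0.52
[... 1720 characters left out ...]
, 0.117], [0.522, 0.209, 0.115], [0.52, 0.208, 0.115], [0.517, 0.204, 0.113], [0.515, 0.2, 0.111], [0.529, 0.207, 0.112], [0.527, 0.207, 0.112], [0.525, 0.213, 0.115], [0.522, 0.212, 0.114], [0.52, 0.211, 0.114], [0.517, 0.21, 0.113], [0.515, 0.209, 0.113], [0.525, 0.216, 0.113], [0.522, 0.219, 0.115], [0.52, 0.217, 0.114], [0.517, 0.216, 0.114], [0.515, 0.211, 0.111], [0.525, 0.223, 0.114], [0.522, 0.227, 0.116]]
pad [[0.3474, 0.3753, 0.066], [0.3495, 0.3798, 0.069], [0.3644, 0.4139, 0.0819], [0.4635, 0.4545, 0.0846], [0.5267, 0.4598, 0.0858]]
lamp [[0.438, 0.049, 0.151], [0.454, 0.066, 0.258], [0.583, 0.198, 0.446]]
lip [[0.348, 0.106, -0.002], [0.365, 0.366, 0.057], [0.378, 0.498, 0.085]]
```

View pics/wrist.png

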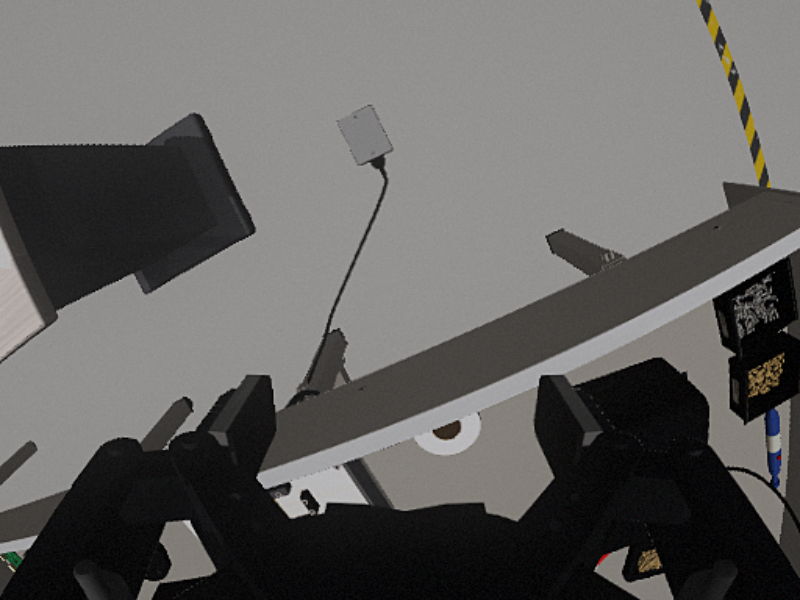

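The wrist picture shows only the bench's front lip (about 85 mm high) and the gripper. The lamp post is at about (0.45, 0.06), clear of the holder. Now I move over the tab, shut and turned square.

Request:
move_arm --commands '[{"dx": -40,"dy": -20,"dz": 10,"twist": -5},{"dx": -80,"dy": -40,"dz": 20,"twist": -12},{"dx": -120,"dy": -60,"dz": 30,"twist": -19},{"dx": -160,"dy": -80,"dz": 40,"twist": -25},{"dx": -200,"dy": -105,"dz": 50,"twist": -25},{"dx": -230,"dy": -123,"dz": 60,"twist": -25},{"dx": -230,"dy": -123,"dz": 60,"twist": -25}]' --gripper 1

```text
time_s: 1.55
ee_pos: [0.4113, 0.3316, 0.1921]
orientation: [-0.006, -3.14, 0.004]
wrist_force: [-0.6, -0.5, -0.6]
opening: 0.0001
grip_force: 0.0
```

```bash
python3 - <<'E'
from h import *
for n in ('top','side'):
    c=dict(np.load(n+'.npz')); P=cloud(c); rz=c['range_z']>0
    X=P[rz]; 
    box=(X[:,0]>.372)&(X[:,0]<.505)&(X[:,1]>.2)&(X[:,1]<.45)
    b=X[box&(X[:,2]>.04)&(X[:,2]<.05)]
    # edges by extremes per bin
    for ax,name in ((0,'x(y)'),(1,'y(x)')):
        o=1-ax; e=np.arange(.22,.43,.012) if ax==0 else np.arange(.385,.485,.008)
        lo=[];hi=[];cc=[]
        for a,z in zip(e[:-1],e[1:]):
            q=b[(b[:,o]>=a)&(b[:,o]<z)]
            if len(q)>5: lo.append(q[:,ax].min());hi.append(q[:,ax].max());cc.append((a+z)/2)
        print(n,name,np.round(lo,4).tolist(),np.round(hi,4).tolist())
    t=X[box&(X[:,2]>.09)&(X[:,2]<.112)&(X[:,0]<.47)]; print('tab',t.round(4).tolist()[::max(1,len(t)//15)],len(t))
    p=X[box&(X[:,1]>.375)&(X[:,2]>.071)&(X[:,2]<.09)&(X[:,0]>.4)]; print('pad',np.percentile(p,[0,5,50,95,100],axis=0).round(4).tolist())
s=env.observe();print(s['time_s'],s['ee_pos'],R.from_rotvec(s['orientation']).as_matrix().round(3).tolist(),s['q'])
E
```

```text
top x(y) [0.3825, 0.3823, 0.3821, 0.3821, 0.382, 0.3819, 0.3817, 0.3816, 0.3815, 0.3921, 0.392, 0.3919, 0.3809, 0.3807, 0.3806, 0.3832, 0.3833] [0.485, 0.4849, 0.4849, 0.4847, 0.4846, 0.4844, 0.4844, 0.4842, 0.4786, 0.4786, 0.4785, 0.4783, 0.4837, 0.4835, 0.4834, 0.4833, 0.4831]
top y(x) [0.2178, 0.2179, 0.218, 0.218, 0.2181, 0.2183, 0.2183, 0.2184, 0.2185, 0.2186, 0.2187, 0.2188] [0.418, 0.4179, 0.418, 0.4188, 0.4185, 0.4182, 0.419, 0.4001, 0.3518, 0.4195, 0.4197, 0.4198]
tab [[0.4463, 0.3319, 0.1057], [0.4463, 0.3268, 0.1059], [0.4464, 0.3219, 0.104], [0.4464, 0.3168, 0.1043], [0.4465, 0.3114, 0.1065], [0.4465, 0.3066, 0.104], [0.4437, 0.332, 0.1052], [0.4438, 0.3269, 0.1047], [0.4438, 0.3216, 0.1065], [0.4439, 0.3159, 0.1108], [0.444, 0.3111, 0.1086], [0.444, 0.3059, 0.1094], [0.4412, 0.3323, 0.1026], [0.4413, 0.3265, 0.1071], [0.4413, 0.3216, 0.1058], [0.4413, 0.3167, 0.1042], [0.4414, 0.3115, 0.1053], [0.4414, 0.3067, 0.1025]] 36
pad [[0.4427, 0.3753, 0.0712], [0.4429, 0.3787, 0.0724], [0.4533, 0.4017, 0.0762], [0.4612, 0.417, 0.0796], [0.4641, 0.4178, 0.0825]]
side x(y) [0.3884
[... 604 characters left out ...]
44, 0.3186, 0.1058], [0.4463, 0.321, 0.1047], [0.4492, 0.3278, 0.1061], [0.4447, 0.3263, 0.1053], [0.4473, 0.3313, 0.1057], [0.4495, 0.3325, 0.1039], [0.4456, 0.3357, 0.1057], [0.4484, 0.3236, 0.0962], [0.4452, 0.3331, 0.1018], [0.4486, 0.3258, 0.095], [0.4451, 0.3331, 0.0993], [0.4471, 0.3329, 0.0967], [0.4488, 0.3301, 0.0926], [0.445, 0.3339, 0.0949], [0.4447, 0.333, 0.0919]] 40
pad [[0.4425, 0.376, 0.0711], [0.4456, 0.3802, 0.0726], [0.4554, 0.4071, 0.0763], [0.4652, 0.4199, 0.0777], [0.4657, 0.4219, 0.0785]]
1.55 [0.41132377 0.33164448 0.19214098] [[-1.0, 0.004, -0.001], [0.004, 1.0, -0.003], [0.001, -0.003, -1.0]] [ 0.54881755  0.32441489  1.73584376 -0.00173949  1.08361422 -1.01759768]
```

Request:
move_arm --commands '[{"dx": 0,"dy": -11.5,"dz": 30},{"dx": 0,"dy": -11.5,"dz": 60},{"dx": 0,"dy": -11.5,"dz": 85},{"dx": 0,"dy": -11.5,"dz": 97},{"dx": -6,"dy": -11.5,"dz": 97},{"dx": -12,"dy": -11.5,"dz": 97},{"dx": -16,"dy": -11.5,"dz": 97},{"dx": -19,"dy": -11.5,"dz": 97}]'

```text
schema error: expected keys dx, dy, dz, twist
```

Request:
move_arm --commands '[{"dx": -2},{"dx": -4},{"dx": -4}]'

```text
schema error: expected keys dx, dy, dz, twist
```

Request:
move_arm --commands '[{"dx": 0,"dy": -11.5,"dz": 30,"twist": 0},{"dx": 0,"dy": -11.5,"dz": 60,"twist": 0},{"dx": 0,"dy": -11.5,"dz": 85,"twist": 0},{"dx": 0,"dy": -11.5,"dz": 97,"twist": 0},{"dx": -6,"dy": -11.5,"dz": 97,"twist": 0},{"dx": -12,"dy": -11.5,"dz": 97,"twist": 0},{"dx": -16,"dy": -11.5,"dz": 97,"twist": 0},{"dx": -19,"dy": -11.5,"dz": 97,"twist": 0}]'

```text
time_s: 2.35
ee_pos: [0.4304, 0.3245, 0.0975]
orientation: [-0.001, 3.139, 0.002]
wrist_force: [0.0, 0.2, 0.2]
opening: 0.0001
grip_force: 0.0
```

Request:
move_arm --commands '[{"dx": -2,"dy": 0,"dz": 0,"twist": 0},{"dx": -4,"dy": 0,"dz": 0,"twist": 0},{"dx": -4,"dy": 0,"dz": 0,"twist": 0}]'

```text
time_s: 2.65
ee_pos: [0.4322, 0.3238, 0.0964]
orientation: [0.0, -3.14, 0.0]
wrist_force: [-2.7, 0.7, 1.9]
opening: 0.0003
grip_force: 1.5
```

Request:
move_arm --commands '[{"dx": -3,"dy": 0,"dz": 0,"twist": 0},{"dx": -6,"dy": 0,"dz": 0,"twist": 0},{"dx": -9,"dy": 0,"dz": 0,"twist": 0},{"dx": -12,"dy": 0,"dz": 0,"twist": 0},{"dx": -15,"dy": 0,"dz": 0,"twist": 0},{"dx": -17,"dy": 0,"dz": 0,"twist": 0},{"dx": -17,"dy": 0,"dz": 0,"twist": 0}]'

```text
time_s: 3.35
ee_pos: [0.4469, 0.3234, 0.0958]
orientation: [0.001, -3.136, 0.002]
wrist_force: [-6.5, 1.7, 2.5]
opening: -0.0
grip_force: 3.3
```

Request:
move_arm --commands '[{"dx": -2,"dy": 0,"dz": 0,"twist": 0},{"dx": -4,"dy": 0,"dz": 0,"twist": 0},{"dx": -4,"dy": 0,"dz": 0,"twist": 0}]'

```text
time_s: 3.65
ee_pos: [0.4507, 0.3233, 0.0957]
orientation: [0.001, -3.136, 0.002]
wrist_force: [-8.9, 2.3, 4.8]
opening: -0.0001
grip_force: 4.6
```

Request:
move_arm --commands '[{"dx": -1.5,"dy": 0,"dz": 0,"twist": 0},{"dx": -3,"dy": 0,"dz": 0,"twist": 0},{"dx": -3,"dy": 0,"dz": 0,"twist": 0}]'

```text
time_s: 3.95
ee_pos: [0.4534, 0.3234, 0.0957]
orientation: [0.001, -3.135, 0.002]
wrist_force: [-10.0, 2.4, 5.7]
opening: 0.0002
grip_force: 4.9
```

```bash
python3 - <<'E'
from h import *
c=cam('side'); cv2.imwrite('pics/s1.png',cv2.resize(c['frame'][220:320,230:350,::-1],(720,600),interpolation=cv2.INTER_CUBIC))
s=env.observe();print(s['time_s'],s['ee_pos'],s['wrist_force'])
E
```

```text
4.0 [0.45335541 0.32333622 0.09573406] [-9.64135108  2.54392228  5.3756059 ]
```

View pics/s1.png

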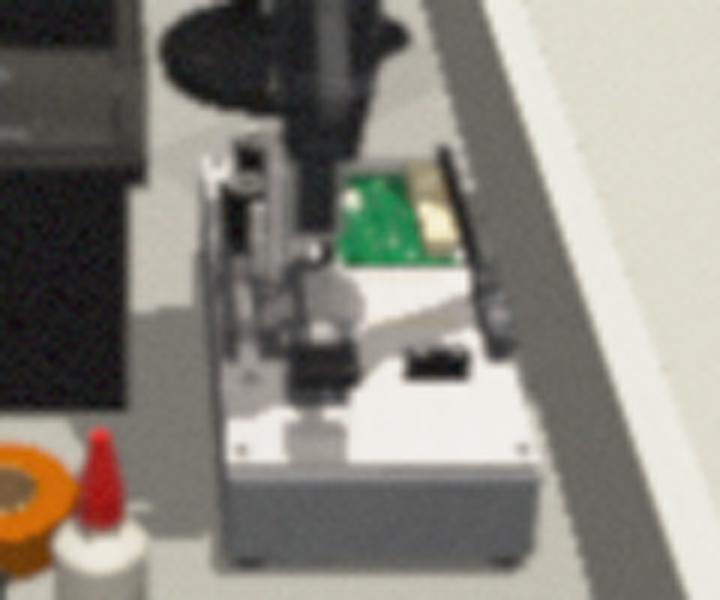

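The side crop shows the shut fingers on the pushed-back tab at (305,220). Travel is about 22 mm. I ease back and see where the force disappears.

Request:
move_arm --commands '[{"dx": 2,"dy": 0,"dz": 0,"twist": 0},{"dx": 4,"dy": 0,"dz": 0,"twist": 0},{"dx": 6,"dy": 0,"dz": 0,"twist": 0},{"dx": 8,"dy": 0,"dz": 0,"twist": 0},{"dx": 10,"dy": 0,"dz": 0,"twist": 0},{"dx": 10,"dy": 0,"dz": 0,"twist": 0}]'

```text
time_s: 4.6
ee_pos: [0.4473, 0.3239, 0.0964]
orientation: [-0.001, 3.141, 0.0]
wrist_force: [0.4, 0.2, -0.0]
opening: 0.0001
grip_force: 0.0
```

Request:
move_arm --commands '[{"dx": 5,"dy": 0,"dz": 0,"twist": 0},{"dx": 14,"dy": 0,"dz": 0,"twist": 0},{"dx": 18,"dy": 0,"dz": -20,"twist": 0},{"dx": 18,"dy": 0,"dz": -60,"twist": 0},{"dx": 18,"dy": 0,"dz": -75,"twist": 0}]'

```text
time_s: 5.1
ee_pos: [0.4293, 0.3245, 0.174]
orientation: [-0.001, 3.139, 0.003]
wrist_force: [0.4, 0.4, 0.1]
opening: 0.0001
grip_force: 0.0
```

```bash
python3 - <<'E'
from h import *
for n in('side','top'):
    c=cam(n);P=cloud(c);X=P[c['range_z']>0]
    t=X[(X[:,0]>.42)&(X[:,0]<.49)&(X[:,1]>.29)&(X[:,1]<.35)&(X[:,2]>.088)&(X[:,2]<.112)]
    print(n,np.percentile(t,[0,5,50,95,100],axis=0).round(4).tolist(),len(t))
s=env.observe();print(s['time_s'],s['ee_pos'],s['wrist_force'])
E
```

```text
side [[0.459, 0.3061, 0.0884], [0.4599, 0.3105, 0.0895], [0.4624, 0.3319, 0.1033], [0.465, 0.3355, 0.1065], [0.4654, 0.3363, 0.1066]] 42
top [[0.4567, 0.3041, 0.103], [0.4567, 0.3042, 0.1033], [0.4593, 0.3078, 0.1066], [0.4618, 0.3126, 0.1088], [0.4619, 0.314, 0.1092]] 12
5.2 [0.42993192 0.32474774 0.17376313] [ 0.08927726  0.65361038 -0.79050759]
```

The jaw holds at about 16 mm (the tab moved from 0.441 to 0.457). Next, the board.

Request:
move_arm --commands '[{"dx": 5,"dy": -35,"dz": 0,"twist": 0},{"dx": 10,"dy": -75,"dz": 0,"twist": 0},{"dx": 14,"dy": -112,"dz": 0,"twist": 0},{"dx": 14,"dy": -112,"dz": 35,"twist": 0},{"dx": 14,"dy": -112,"dz": 70,"twist": 0},{"dx": 14,"dy": -112,"dz": 85,"twist": 0},{"dx": 14,"dy": -112,"dz": 85,"twist": 0}]'

```text
time_s: 5.9
ee_pos: [0.4119, 0.2107, 0.0835]
orientation: [0.0, -3.135, 0.003]
wrist_force: [-0.8, -0.7, 0.0]
opening: 0.0001
grip_force: 0.0
```

```bash
python3 - <<'E'
from h import *
s=env.observe();print(s['time_s'],s['ee_pos'],s['wrist_force'])
c=cam('top'); F=c['frame'].astype(int)
P=cloud(c)
g=(F[...,1]>F[...,0]+25)&(F[...,1]>F[...,2]+5)&(P[...,0]>.37)&(P[...,0]<.5)&(P[...,1]>.2)&(P[...,1]<.45)&(P[...,2]>.035)
print(np.percentile(P[g],[0,2,98,100],axis=0).round(4).tolist())
cv2.imwrite('pics/t1.png',cv2.resize(c['frame'][180:270,140:260,::-1],(800,600),interpolation=cv2.INTER_CUBIC))
E
```

```text
5.9 [0.41193449 0.21068753 0.08351118] [-0.80494089 -0.69157926  0.0340758 ]
[[0.3768, 0.2, 0.0439], [0.3821, 0.2005, 0.0454], [0.4443, 0.3012, 0.4782], [0.4455, 0.3021, 0.4883]]
```

View pics/t1.png

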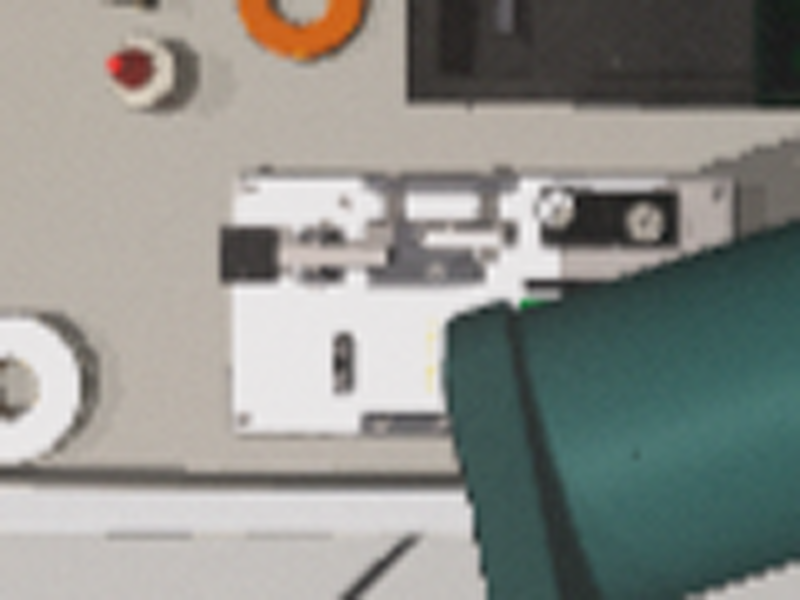

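The top crop shows the jaw held back at (440,260). The arm hides the board. I lower the last bit by feel.

Request:
move_arm --commands '[{"dx": -3,"dy": 0,"dz": 4,"twist": 0},{"dx": -3,"dy": 0,"dz": 8,"twist": 0},{"dx": -3,"dy": 0,"dz": 8,"twist": 0}]'

```text
time_s: 6.25
ee_pos: [0.4183, 0.212, 0.0785]
orientation: [-0.001, 3.141, 0.0]
wrist_force: [-1.8, -0.5, 0.1]
opening: 0.0001
grip_force: 0.0
```

Request:
move_arm --commands '[{"dx": 2,"dy": 0,"dz": 5,"twist": 0},{"dx": 2,"dy": 0,"dz": 9,"twist": 0},{"dx": 2,"dy": 0,"dz": 9,"twist": 0},{"dx": 2,"dy": 0,"dz": 9,"twist": 0}]'

```text
time_s: 6.65
ee_pos: [0.4158, 0.2118, 0.0692]
orientation: [0.001, -3.141, 0.0]
wrist_force: [0.5, -0.4, -0.0]
opening: 0.0001
grip_force: 0.0
```

Request:
move_arm --commands '[{"dx": 0,"dy": 3,"dz": 0,"twist": 0},{"dx": 0,"dy": 6,"dz": 0,"twist": 0},{"dx": 0,"dy": 9,"dz": 0,"twist": 0},{"dx": 0,"dy": 12,"dz": 0,"twist": 0},{"dx": 0,"dy": 15,"dz": 0,"twist": 0},{"dx": 0,"dy": 18,"dz": 0,"twist": 0},{"dx": 0,"dy": 21,"dz": 0,"twist": 0},{"dx": 0,"dy": 24,"dz": 0,"twist": 0}]'

```text
time_s: 7.45
ee_pos: [0.4159, 0.236, 0.0693]
orientation: [0.001, -3.141, 0.0]
wrist_force: [-0.3, -0.2, 1.5]
opening: 0.0003
grip_force: 0.4
```

Request:
move_arm --commands '[{"dx": 0,"dy": 3,"dz": 0,"twist": 0},{"dx": 0,"dy": 6,"dz": 0,"twist": 0},{"dx": 0,"dy": 9,"dz": 0,"twist": 0},{"dx": 0,"dy": 12,"dz": 0,"twist": 0},{"dx": 0,"dy": 15,"dz": 0,"twist": 0},{"dx": 0,"dy": 18,"dz": 0,"twist": 0},{"dx": 0,"dy": 21,"dz": 0,"twist": 0},{"dx": 0,"dy": 24,"dz": 0,"twist": 0}]'

```text
time_s: 8.25
ee_pos: [0.4159, 0.26, 0.0693]
orientation: [0.001, -3.142, 0.0]
wrist_force: [0.7, -0.4, 1.3]
opening: 0.0001
grip_force: 0.5
```

```bash
python3 - <<'E'
from h import *
s=env.observe();print(s['time_s'],s['ee_pos'],s['wrist_force'])
c=cam('side')
cv2.imwrite('pics/s2.png',cv2.resize(c['frame'][220:320,230:350,::-1],(720,600),interpolation=cv2.INTER_CUBIC))
E
```

```text
8.25 [0.41588633 0.26002666 0.0692969 ] [ 0.73982045 -0.39227316  1.31727161]
```

View pics/s2.png

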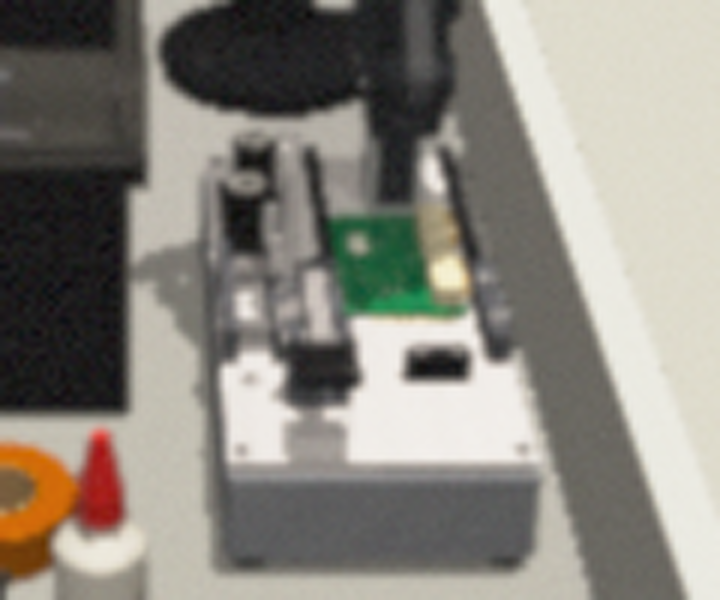

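The side crop shows the board sliding straight between the jaws, with its front edge at (400,310) and the end stop at (437,360). I keep pushing.

Request:
move_arm --commands '[{"dx": 0,"dy": 3,"dz": 0,"twist": 0},{"dx": 0,"dy": 6,"dz": 0,"twist": 0},{"dx": 0,"dy": 9,"dz": 0,"twist": 0},{"dx": 0,"dy": 12,"dz": 0,"twist": 0},{"dx": 0,"dy": 15,"dz": 0,"twist": 0},{"dx": 0,"dy": 18,"dz": 0,"twist": 0},{"dx": 0,"dy": 20,"dz": 0,"twist": 0},{"dx": 0,"dy": 20,"dz": 0,"twist": 0}]'

```text
time_s: 9.1
ee_pos: [0.416, 0.2801, 0.0693]
orientation: [-0.001, 3.141, 0.0]
wrist_force: [-0.2, 0.5, 0.6]
opening: -0.0
grip_force: 0.0
```

Request:
move_arm --commands '[{"dx": 0,"dy": 1,"dz": 0,"twist": 0},{"dx": 0,"dy": 2,"dz": 0,"twist": 0},{"dx": 0,"dy": 3,"dz": 0,"twist": 0},{"dx": 0,"dy": 3,"dz": 0,"twist": 0}]'

```text
time_s: 9.5
ee_pos: [0.4159, 0.2829, 0.0693]
orientation: [0.001, -3.142, -0.0]
wrist_force: [-0.1, 0.4, -0.2]
opening: 0.0001
grip_force: 0.0
```

Request:
move_arm --commands '[{"dx": 0,"dy": 1,"dz": 0,"twist": 0},{"dx": 0,"dy": 2,"dz": 0,"twist": 0},{"dx": 0,"dy": 2,"dz": 0,"twist": 0}]'

```text
time_s: 9.8
ee_pos: [0.4159, 0.2849, 0.0693]
orientation: [-0.001, 3.142, 0.0]
wrist_force: [0.6, -0.8, 0.1]
opening: -0.0
grip_force: 0.0
```

Request:
move_arm --commands '[{"dx": 0,"dy": 1,"dz": 0,"twist": 0},{"dx": 0,"dy": 2,"dz": 0,"twist": 0},{"dx": 0,"dy": 2,"dz": 0,"twist": 0}]'

```text
time_s: 10.1
ee_pos: [0.4159, 0.287, 0.0693]
orientation: [0.001, -3.142, -0.0]
wrist_force: [-0.4, -0.6, 0.7]
opening: 0.0003
grip_force: 0.0
```

```bash
python3 - <<'E'
from h import *
s=env.observe();print(s['time_s'],s['ee_pos'],s['wrist_force'])
c=cam('side')
cv2.imwrite('pics/s3.png',cv2.resize(c['frame'][240:300,265:325,::-1],(600,600),interpolation=cv2.INTER_CUBIC))
P=cloud(c);F=c['frame'].astype(int)
g=(F[...,1]>F[...,0]+20)&(F[...,1]>F[...,2]+5)&(P[...,0]>.38)&(P[...,0]<.45)&(P[...,1]>.2)&(P[...,1]<.45)&(P[...,2]>.035)
print(np.percentile(P[g],[0,2,98,100],axis=0).round(4).tolist())
E
```

```text
10.1 [0.41587886 0.28695235 0.06927152] [-0.36087449 -0.59361717  0.66957832]
[[0.3818, 0.2145, 0.0432], [0.3907, 0.2303, 0.0446], [0.4472, 0.3638, 0.5019], [0.4499, 0.4071, 0.5339]]
```

View pics/s3.png

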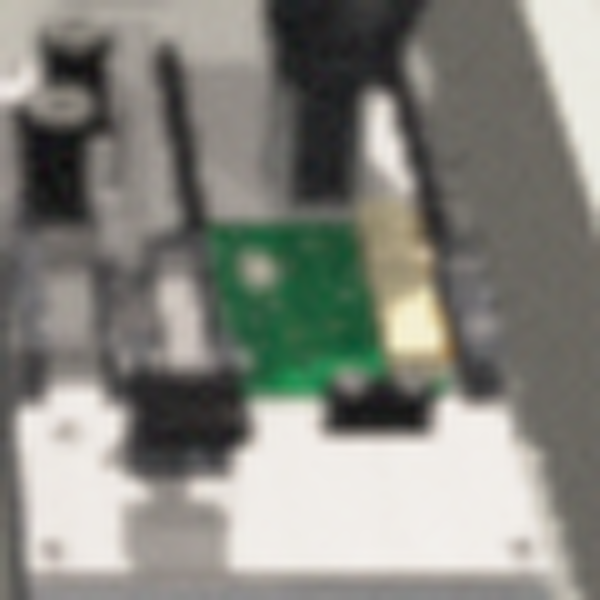

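The side crop shows the board's front edge at (330,390), nearly at the stop (380,400). I push on in small steps until force shows.

Request:
move_arm --commands '[{"dx": 0,"dy": 0.7,"dz": 0,"twist": 0},{"dx": 0,"dy": 1.5,"dz": 0,"twist": 0},{"dx": 0,"dy": 1.5,"dz": 0,"twist": 0}]'

```text
time_s: 10.45
ee_pos: [0.4159, 0.2884, 0.0693]
orientation: [0.001, -3.142, -0.0]
wrist_force: [-0.5, 0.2, 0.1]
opening: -0.0
grip_force: 0.0
```

Request:
move_arm --commands '[{"dx": 0,"dy": 0.7,"dz": 0,"twist": 0},{"dx": 0,"dy": 1.5,"dz": 0,"twist": 0},{"dx": 0,"dy": 1.5,"dz": 0,"twist": 0}]'

```text
time_s: 10.75
ee_pos: [0.4159, 0.2899, 0.0693]
orientation: [-0.001, 3.142, 0.0]
wrist_force: [-0.4, 0.1, 0.1]
opening: 0.0001
grip_force: 0.0
```

Request:
move_arm --commands '[{"dx": 0,"dy": 0.7,"dz": 0,"twist": 0},{"dx": 0,"dy": 1.5,"dz": 0,"twist": 0},{"dx": 0,"dy": 1.5,"dz": 0,"twist": 0}]'

```text
time_s: 11.05
ee_pos: [0.4159, 0.2914, 0.0693]
orientation: [0.001, -3.142, -0.0]
wrist_force: [-0.2, 0.4, -0.4]
opening: 0.0004
grip_force: 0.0
```

```bash
python3 - <<'E'
from h import *
s=env.observe();print(s['time_s'],s['ee_pos'],s['wrist_force'])
c=cam('side')
cv2.imwrite('pics/s4.png',cv2.resize(c['frame'][240:300,265:325,::-1],(600,600),interpolation=cv2.INTER_CUBIC))
for p in ([.42,.27,.05],[.42,.28,.05],[.42,.29,.05],[.42,.30,.053],[.42,.31,.053],[.42,.36,.053],[.42,.37,.053],[.42,.37,.057]): print(p,((proj(c,p)-[265,240])*10).round(0))
E
```

```text
11.05 [0.41585941 0.29141533 0.06927903] [-0.16694058  0.38397191 -0.39642871]
[0.42, 0.27, 0.05] [[283. 145.]]
[0.42, 0.28, 0.05] [[288. 168.]]
[0.42, 0.29, 0.05] [[292. 191.]]
[0.42, 0.3, 0.053] [[298. 203.]]
[0.42, 0.31, 0.053] [[303. 227.]]
[0.42, 0.36, 0.053] [[330. 354.]]
[0.42, 0.37, 0.053] [[336. 382.]]
[0.42, 0.37, 0.057] [[337. 366.]]
```

View pics/s4.png

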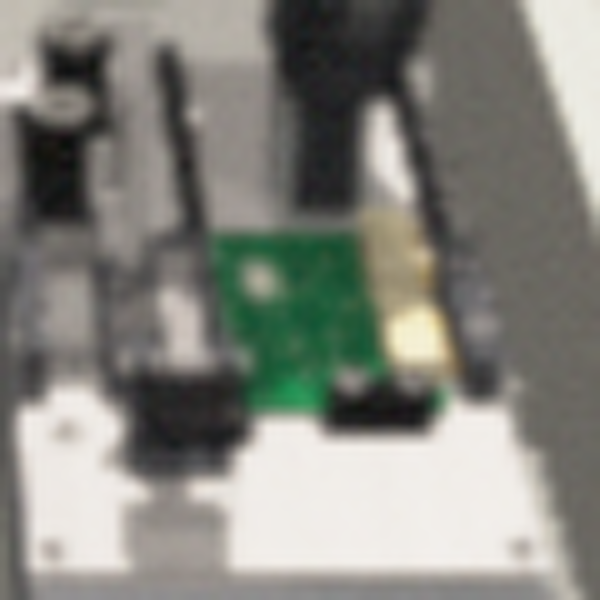

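The board's front edge is now at (290,410), still sliding with almost no force and very near the stop's face. I go on until force shows.

Request:
move_arm --commands '[{"dx": 0,"dy": 0.7,"dz": 0,"twist": 0},{"dx": 0,"dy": 1.5,"dz": 0,"twist": 0},{"dx": 0,"dy": 1.5,"dz": 0,"twist": 0}]'

```text
time_s: 11.4
ee_pos: [0.4159, 0.2929, 0.0693]
orientation: [0.001, -3.142, 0.0]
wrist_force: [1.0, 0.2, -0.3]
opening: -0.0001
grip_force: 0.0
```

Request:
move_arm --commands '[{"dx": 0,"dy": 0.7,"dz": 0,"twist": 0},{"dx": 0,"dy": 1.5,"dz": 0,"twist": 0},{"dx": 0,"dy": 1.5,"dz": 0,"twist": 0}]'

```text
time_s: 11.7
ee_pos: [0.4158, 0.2935, 0.0693]
orientation: [0.002, -3.141, 0.002]
wrist_force: [1.0, -4.9, 1.6]
opening: 0.0001
grip_force: 2.5
```

The board is home against the stop: about 5 N, reached abruptly at TCP y = 0.2935. I back off, rise and go over the thumb pad.

Request:
move_arm --commands '[{"dx": 0,"dy": -5,"dz": 0,"twist": 0},{"dx": 0,"dy": -10,"dz": 0,"twist": 0},{"dx": 0,"dy": -10,"dz": -30,"twist": 0},{"dx": 0,"dy": -10,"dz": -70,"twist": 0},{"dx": 0,"dy": -10,"dz": -85,"twist": 0},{"dx": 0,"dy": -10,"dz": -85,"twist": 0}]'

```text
time_s: 12.3
ee_pos: [0.4176, 0.2851, 0.1567]
orientation: [-0.0, 3.137, 0.004]
wrist_force: [-0.3, 0.5, 0.6]
opening: -0.0
grip_force: 0.0
```

Request:
move_arm --commands '[{"dx": -13,"dy": 40,"dz": 0,"twist": 0},{"dx": -26,"dy": 80,"dz": 0,"twist": 0},{"dx": -39,"dy": 115,"dz": 0,"twist": 0},{"dx": -39,"dy": 125,"dz": 0,"twist": 0},{"dx": -39,"dy": 125,"dz": 20,"twist": 0},{"dx": -39,"dy": 125,"dz": 40,"twist": 0},{"dx": -39,"dy": 125,"dz": 40,"twist": 0}]'

```text
time_s: 13.0
ee_pos: [0.452, 0.4071, 0.1104]
orientation: [0.001, -3.135, 0.007]
wrist_force: [-0.6, 0.1, -0.4]
opening: 0.0001
grip_force: 0.0
```

```bash
python3 - <<'E'
from h import *
s=env.observe();print(s['time_s'],s['ee_pos'],s['wrist_force'])
c=cam('top')
P=cloud(c);F=c['frame'].astype(int)
g=(F[...,1]>F[...,0]+25)&(F[...,1]>F[...,2]+5)&(P[...,0]>.38)&(P[...,0]<.45)&(P[...,1]>.2)&(P[...,1]<.42)&(P[...,2]>.035)&(P[...,2]<.07)
print(np.percentile(P[g],[0,2,98,100],axis=0).round(4).tolist(),g.sum())
E
```

```text
13.0 [0.45195102 0.40707175 0.11044401] [-0.60806847  0.11678037 -0.40934066]
[[0.3948, 0.3014, 0.0409], [0.3986, 0.3016, 0.0422], [0.4381, 0.3692, 0.0505], [0.4383, 0.3697, 0.0519]] 316
```

The board is home at y 0.301 to 0.370. Now I press the pad.

Request:
move_arm --commands '[{"dx": 0,"dy": 0,"dz": 4,"twist": 0},{"dx": 0,"dy": 0,"dz": 9,"twist": 0},{"dx": 0,"dy": 0,"dz": 12,"twist": 0},{"dx": 0,"dy": 0,"dz": 12,"twist": 0}]'

```text
time_s: 13.45
ee_pos: [0.4547, 0.4091, 0.1022]
orientation: [0.001, -3.141, 0.0]
wrist_force: [0.1, -0.9, 0.4]
opening: 0.0001
grip_force: 0.0
```

Request:
move_arm --commands '[{"dx": 0,"dy": 0,"dz": 2,"twist": 0},{"dx": 0,"dy": 0,"dz": 4,"twist": 0},{"dx": 0,"dy": 0,"dz": 6,"twist": 0},{"dx": 0,"dy": 0,"dz": 6,"twist": 0}]'

```text
time_s: 13.85
ee_pos: [0.4551, 0.4101, 0.097]
orientation: [-0.001, 3.141, 0.002]
wrist_force: [-2.2, 1.9, 5.0]
opening: 0.0
grip_force: 2.4
```

Request:
move_arm --commands '[{"dx": 0,"dy": 0,"dz": 2,"twist": 0},{"dx": 0,"dy": 0,"dz": 4,"twist": 0},{"dx": 0,"dy": 0,"dz": 6,"twist": 0},{"dx": 0,"dy": 0,"dz": 7,"twist": 0},{"dx": 0,"dy": 0,"dz": 7,"twist": 0}]'

```text
time_s: 14.35
ee_pos: [0.4553, 0.4106, 0.0896]
orientation: [-0.0, 3.14, 0.003]
wrist_force: [-1.8, 5.7, 3.9]
opening: 0.0001
grip_force: 3.1
```

```bash
cat > tab.py <<'E'
from h import *
s=env.observe();print(s['time_s'],s['ee_pos'],s['wrist_force'])
for n in('side','top'):
    c=cam(n);P=cloud(c);X=P[c['range_z']>0]
    t=X[(X[:,0]>.42)&(X[:,0]<.49)&(X[:,1]>.29)&(X[:,1]<.345)&(X[:,2]>.088)&(X[:,2]<.112)]
    if len(t): print(n,np.percentile(t,[0,50,100],axis=0).round(4).tolist(),len(t))
E
python3 tab.py
```

```text
14.35 [0.45530213 0.4105562  0.08957105] [-1.82735268  5.70960638  3.88428861]
top [[0.4514, 0.3039, 0.1011], [0.4541, 0.318, 0.1055], [0.4568, 0.3322, 0.1093]] 36
```

The tab stands 10 mm from rest, so the jaw is clamped on the board. I lift off and check.

Request:
move_arm --commands '[{"dx": 0,"dy": 0,"dz": -10,"twist": 0},{"dx": 0,"dy": 0,"dz": -40,"twist": 0},{"dx": 0,"dy": 20,"dz": -80,"twist": 0},{"dx": 20,"dy": 60,"dz": -110,"twist": 0},{"dx": 40,"dy": 90,"dz": -120,"twist": 0},{"dx": 40,"dy": 90,"dz": -120,"twist": 0},{"dx": 40,"dy": 90,"dz": -120,"twist": 0}]'

```text
time_s: 15.15
ee_pos: [0.4141, 0.499, 0.2089]
orientation: [0.004, -3.141, 0.003]
wrist_force: [-0.2, -0.7, 0.0]
opening: -0.0003
grip_force: 0.0
```

```bash
python3 tab.py; python3 - <<'E'
from h import *
c=cam('top')
P=cloud(c);F=c['frame'].astype(int)
g=(F[...,1]>F[...,0]+25)&(F[...,1]>F[...,2]+5)&(P[...,0]>.38)&(P[...,0]<.45)&(P[...,1]>.2)&(P[...,1]<.42)&(P[...,2]>.035)&(P[...,2]<.07)
print(np.percentile(P[g],[0,2,98,100],axis=0).round(4).tolist(),g.sum())
cv2.imwrite('pics/t2.png',cv2.resize(c['frame'][180:270,140:260,::-1],(800,600),interpolation=cv2.INTER_CUBIC))
E
```

```text
15.15 [0.41409386 0.49901554 0.20891141] [-0.21073663 -0.67281929  0.02459484]
side [[0.4533, 0.3074, 0.0882], [0.4572, 0.3286, 0.1033], [0.4595, 0.3362, 0.107]] 43
top [[0.4514, 0.3041, 0.101], [0.4541, 0.3182, 0.1053], [0.4568, 0.3323, 0.1101]] 36
[[0.3923, 0.3012, 0.0406], [0.3953, 0.3016, 0.0418], [0.4354, 0.369, 0.051], [0.4356, 0.3701, 0.0528]] 323
```

View pics/t2.png

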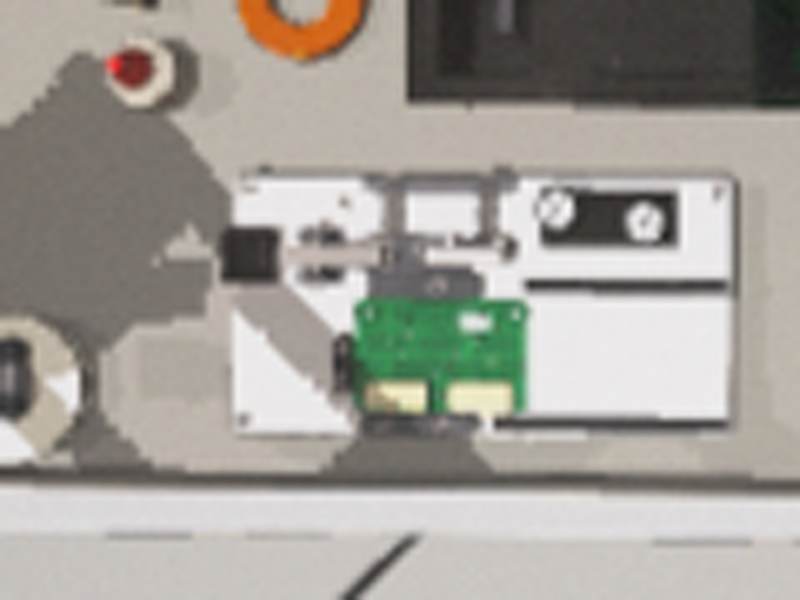

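The top crop shows the board at (440,355), clamped between the jaws and against the stop at (343,360). Both cans still stand at (555,208) and (645,222).

```bash
python3 -c "
from rig import env
print(env.sign_off())"
```

```text
the job is handed in; nothing more can be done
None
```

The board is clamped in the holder against the end stop, both cans are where they were, the arm is clear, and I handed the job in at about 15 s; `sign_off` gave no verdict.

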